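# Punch the drill spot on a bracket blank in the paddock

### The arm

A 6-joint arm with a two-finger parallel gripper is mounted at the origin on the work surface. World frame = base frame: x ahead of the robot, y to its left, z up, the work surface at z = 0. Lengths are in m, angles in degrees, forces in N, time in s.
With the tool pointing down it reaches from about 0.25 to 0.85 m from the base axis. Payload 12.5 kg.
Tool frame: the origin (TCP) lies midway between the tips of the shut fingers; the grasp point (between the pads) lies 19 mm behind it; z points along the fingers, y is the line along which they close (so a half turn about z gives the same grasp; the last joint's range is limited). The gripper opens to 93 mm and grips with 3 to 60 N. Pads are 15 mm wide; open, the fingers measure 128 mm over their backs; the gripper's body (75 mm by 188 mm) begins 65 mm behind the grasp point.
Start: joints at [-81.051, 20.094, 94.641, -0, 65.266, -4.847], TCP at [0.131, -0.534, 0.219] pointing down, gripper open.
Joint ranges: [-157.81, 157.81], [-45, 120.19], [0.68, 151.7], [-89.99, 269.99], [4.06, 180], [-164.3, 164.3]. Speed limits (degrees/s): [127.2, 127.2, 159.86, 180, 180, 180].

### API

Orientations are given as [roll, pitch, yaw] about the fixed x, y, z axes, in that order (R = Rz(yaw) Ry(pitch) Rx(roll)).
In Python, from cell import manip gives the robot as it stands.
- The arm moves only by the tool apply_moves, never from a script. Its arguments are lists of equal length, an entry for each row: "offset": the shift along the world's x, y, z in m, a list of three; "dr": the turn, a rotation vector about the world's x, y, z in degrees, a list of three; "jaw": the opening, from 0 (shut) to 1 (fully open). A call has 1 to 5 rows; each row is the pose to reach, as a shift and turn from the pose commanded when the call began; what a row does not reach only later rows make up. A row lasts 1/10 s, in which the tool goes at most 50 mm and 8.59 degrees, less where a joint would pass 70% of its speed; a pose out of reach is approached as far as the arm can. A call with a gripper value outside its range is refused whole. The fingers move at their own pace and stop on an object; "force" is the grip in N (left out, the last holds). Time passes only in rows, so rows that repeat a pose let the fingers close. It gives the time, the measured TCP pose, the force, the opening and the grip force at its end, in the units of the state.
- manip.read_state(): the state, without advancing time (a new reading comes with each control period).
- manip.get_image(name): name is "side" or "top" or "wrist"; returns a dict with "pixels" (480x640x3 uint8, red, green, blue), "z_map" (480x640 float32, m along the optical axis (not along the pixel's ray), 0 where there is no reading), "camera_matrix" (3x3 intrinsics, pixels), "rvec" (rotation vector, rad) and "tvec" (3), from world to camera coordinates, as OpenCV has them. Camera axes: x right, y down, z forward; pixel columns grow to the right and rows downward; lengths in m; the calibration is good to about 2 mm. A picture is of the moment at which its call begins.
- manip.job_done(): hands the job in; it is judged then, once.
The state is a dict: "time": time; "joints": joint angles; "qd": joint speeds; "joint_efforts": joint torques, N m; "ee_pos": TCP position; "eef_rot": TCP orientation; "contact_force": force on the tool from outside, world axes, zero at the start; "torque": the same for the moment, N m; "gripper_width": finger opening in m; "gripper_force": force on a finger pad.
Only numpy, scipy, OpenCV 4.12 (cv2) and the standard library are available. Lean on these libraries where they do the work, as an engineer would, in place of code of your own. Each camera call takes 0.05 s, during which the arm holds its last target. There are 200 camera calls.

### The job

Stand the spring-loaded centre punch (steel foot, black barrel, red cap) upright on the yellow drill spot of the bracket blank, centred where the lines cross, and press it straight down until its spring snaps and the barrel is fully down. Do not fire it anywhere else. Then let the barrel spring back up and leave the punch standing there, released.

Things in the scene. Friction and masses are not known exactly. Their poses are not given: they have to be found in the camera images.
- punch: Loose centre punch, 0.36 kg, standing upright at the start. Origin: centre of its foot's underside; z up. Round parts, as diameter and height span in mm: steel foot 44, 0-10; sleeve 26, 10-32; bare rod 14, 32-46; black ribbed barrel 28, 46-112; red cap 34, 112-122 (barrel and cap move as one; heights with the barrel up). The point is hidden in the foot's centre. Lift it by the barrel.
- plunger (a joint): How far the sprung barrel and cap are pressed down, m: 0 = up (rest), 0.012 = fully down. The push needed is about 4 N at first, rises to a peak of about 14 N near 7 mm, then the spring snaps over and it drops to about 3 N at the hard stop at 12 mm. It springs back up when let go.
- cap_top (a point): Centre of the flat top of the red cap, 122 mm above the punch's origin with the barrel up; moves down with the barrel.
- drill_spot (a point): Centre of a yellow paint spot (26 mm) under two crossed black lines (66 mm), on top of an aluminium bracket blank 104 x 84 mm, 18 mm above the table; z up, x along the long side. The blank is fixed on a wooden board 120 x 110 mm by four screws (heads 4 mm high, 42 and 32 mm off its centre lines). A like blank with a blue spot is not to be punched.
Things that resemble listed ones, but are neither listed nor needed, are in the scene too. Leave any orange look-alike of the punch alone.

How it is judged (in metres and radians):
On the way:
1. the punch, standing upright on the yellow drill spot, is pressed down past its snap (value of joint plunger above 0.01 m and horizontal distance between punch and drill_spot below 0.013 m and z of punch in the frame of drill_spot between -0.004 and 0.004 m and angle between punch's own z axis and vertical below 0.17 rad), for 0.05 s.
At the end, for the whole second after the job is handed in: The punch, after being snapped on the yellow spot (barrel pressed more than 10 mm, foot centre within 13 mm of the spot's centre), stands at rest and upright (within 10 degrees) on the blank, its foot centre within 15 mm of the spot's centre, the barrel sprung back up (within 3 mm) (horizontal distance between punch and drill_spot below 0.015 m and z of punch in the frame of drill_spot between -0.004 and 0.004 m and angle between punch's own z axis and vertical below 0.17 rad and value of joint plunger below 0.003 m and linear speed of punch below 0.02 m/s); the robot touches nothing.
It fails at once if the punch is fired (barrel pressed more than 10 mm) away from the yellow spot (value of joint plunger above 0.01 m and horizontal distance between punch and drill_spot above 0.02 m).
It also fails if it takes over 48 s, if anything falls off the work surface, if the arm or the gripper's body presses on something with over 40 N, if the wrist force passes 120 N, or if a joint passes its speed limit or range.

## Working session

There is one attempt and no reset: what is moved stays moved. The work goes in short steps, Python scripts to look and compute and a tool call to move; the robot and the scene stay as the last step left them, time stands still between calls to the robot, and variables do not carry over. Pictures are saved under pics/ and viewed, at most 10 in all, crops included, and the job is handed in when it is done.

Besides the shell and the picture viewer there is one more tool, called after ">>>" by a JSON object that holds its "method" and its "body", one argument or row to a line. apply_moves: Moves the arm, as the interface text tells. Its arguments: {"type":"object","properties":{"offset":{"type":"array"},"dr":{"type":"array"},"jaw":{"type":"array"},"force":{"type":"number"}},"required":["offset","dr","jaw"]}

```bash
mkdir -p pics
cat > h.py <<'E'
from cell import manip
import numpy as np, cv2
def grab(n,fn=None):
    d=manip.get_image(n)
    np.savez(f'/tmp/{n}.npz',**{k:np.array(v) for k,v in d.items()})
    if fn: cv2.imwrite('pics/'+fn,np.array(d['pixels'])[:,:,::-1])
    return d
def world(d,u,v,z=None):
    K=np.array(d['camera_matrix']);R=cv2.Rodrigues(np.array(d['rvec'],float))[0];t=np.array(d['tvec'],float).ravel()
    ray=np.linalg.inv(K)@[u,v,1]
    C=-R.T@t; r=R.T@ray
    s=d['z_map'][int(v),int(u)] if z is None else (z-C[2])/r[2]
    return C+s*r
E
python3 - <<'E'
from h import *
a=grab('top','top.png');b=grab('side','side.png')
print(manip.read_state())
E
```

```text
{'time': 0.1, 'joints': array([-8.10494441e+01,  2.01216126e+01,  9.46724064e+01,  1.13492464e-03,
        6.52657436e+01, -4.84641737e+00]), 'qd': array([-0.00486932, -0.04631788, -0.04346432, -0.04835001,  0.05130287,
        0.02500733]), 'joint_efforts': array([ 1.36107799e-03, -4.98027635e+01, -2.85704720e+01,  7.00861844e-02,
        2.39424454e-02, -3.23767415e-05]), 'ee_pos': array([ 0.13115485, -0.53381977,  0.21815762]), 'eef_rot': array([-1.79940538e+02, -6.07567433e-03,  1.37964948e+01]), 'contact_force': array([ 0.43824904, -0.61218414,  0.38502975]), 'torque': array([ 0.03098393, -0.01642822, -0.02178564]), 'gripper_force': 0.0, 'gripper_width': 0.092752636950837}
```

View pics/top.png

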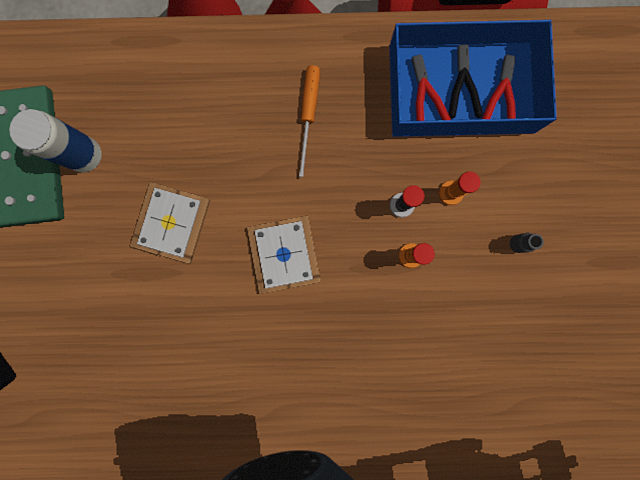

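View pics/side.png

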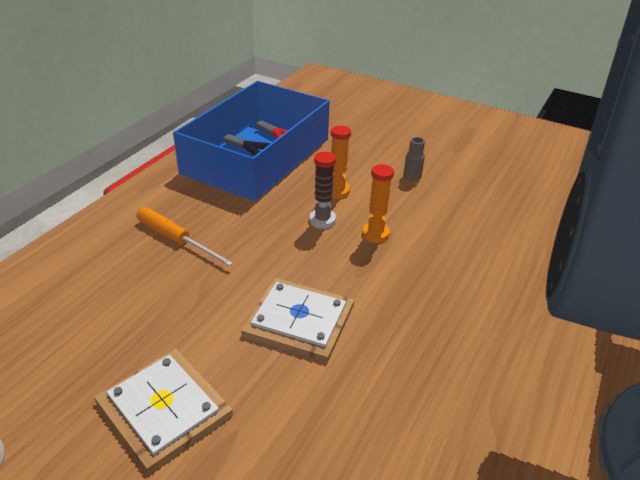

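The top view shows the true punch with its foot at (403,205) and cap at (413,196). The orange look-alikes' caps are at (468,182) and (423,254). The yellow spot is at (168,222) and the blue one at (284,254). The side view agrees: punch cap (325,160), yellow spot (162,400).

Run:
```python
from h import *
a=dict(np.load('/tmp/top.npz'));b=dict(np.load('/tmp/side.npz'))
for n,u,v,z in [('cap',413,196,.122),('o1',468,182,.122),('o2',423,254,.122),('o1foot',451,193,.005),('o2foot',409,255,.005),('foot',402,205,.01),('spot',168.5,222,.018),('blue',284,254,.018),('blkA',151,186,.018),('blkB',205,200,.018),('blkC',189,261,.018)]:
    print(n,world(a,u,v,z).round(4),world(a,u,v).round(4))
for n,u,v,z in [('cap',325,159,.122),('o1',341,132,.122),('o2',382,172,.122),('spot',162,400,.018)]:
    print(n,world(b,u,v,z).round(4),world(b,u,v).round(4))
```

```text
cap [ 0.5887 -0.1724  0.122 ] [ 0.5889 -0.1728  0.1199]
o1 [ 0.6085 -0.2588  0.122 ] [ 0.6087 -0.2591  0.1211]
o2 [ 0.4981 -0.1847  0.122 ] [ 0.4982 -0.1853  0.1191]
o1foot [ 0.6086 -0.2618  0.005 ] [ 0.6016 -0.2492  0.0539]
o2foot [ 0.4996 -0.1829  0.005 ] [ 0.4982 -0.1716  0.0712]
foot [ 0.5885 -0.1726  0.01  ] [ 0.5804 -0.1619  0.0774]
spot [0.5674 0.2397 0.018 ] [0.5674 0.2397 0.0179]
blue [0.5064 0.038  0.018 ] [0.5064 0.038  0.0173]
blkA [0.6319 0.2701 0.018 ] [0.6333 0.2729 0.0098]
blkB [0.6048 0.1752 0.018 ] [0.6053 0.176  0.0144]
blkC [0.4981 0.2042 0.018 ] [0.4983 0.2058 0.0123]
cap [ 0.5854 -0.1672  0.122 ] [ 0.5852 -0.1668  0.1222]
o1 [ 0.6046 -0.2552  0.122 ] [ 0.604  -0.2541  0.1227]
o2 [ 0.4964 -0.1795  0.122 ] [ 0.4967 -0.1803  0.1215]
spot [0.5665 0.2405 0.018 ] [0.5647 0.2419 0.0211]
```

>>> {"method": "apply_moves", "body": {
  "offset": [
    [0.036,0.03,0],
    [0.072,0.06,0],
    [0.108,0.09,0],
    [0.144,0.12,0],
    [0.18,0.15,0]
  ],
  "dr": [
    [0,0,8.2],
    [0,0,16.4],
    [0,0,24.6],
    [0,0,32.8],
    [0,0,41.2]
  ],
  "jaw": [1,1,1,1,1]
}}

```text
time: 0.6
ee_pos: [0.3123, -0.3826, 0.2185]
eef_rot: [-180.0, -0.0, 55.3]
contact_force: [-0.0, -0.6, -0.3]
gripper_width: 0.0932
gripper_force: 0.0
```

>>> {"method": "apply_moves", "body": {
  "offset": [
    [0.036,0.03,0],
    [0.072,0.06,0],
    [0.108,0.09,0],
    [0.144,0.12,0],
    [0.18,0.15,0]
  ],
  "dr": [
    [0,0,0],
    [0,0,0],
    [0,0,0],
    [0,0,0],
    [0,0,0]
  ],
  "jaw": [1,1,1,1,1]
}}

```text
time: 1.1
ee_pos: [0.4924, -0.2325, 0.2185]
eef_rot: [-180.0, 0.0, 55.0]
contact_force: [0.9, -0.8, 0.2]
gripper_width: 0.0931
gripper_force: 0.0
```

>>> {"method": "apply_moves", "body": {
  "offset": [
    [0.032,0.021,0],
    [0.064,0.042,0],
    [0.095,0.063,0],
    [0.095,0.063,0],
    [0.095,0.063,0]
  ],
  "dr": [
    [0,0,0],
    [0,0,0],
    [0,0,0],
    [0,0,0],
    [0,0,0]
  ],
  "jaw": [1,1,1,1,1]
}}

```text
time: 1.6
ee_pos: [0.5861, -0.1707, 0.218]
eef_rot: [-179.9, 0.0, 55.1]
contact_force: [0.2, 0.2, 0.0]
gripper_width: 0.0927
gripper_force: 0.0
```

Run:
```python
from h import *
print(manip.read_state()['ee_pos'])
d=grab('wrist','w1.png')
```

```text
[ 0.58606931 -0.17065779  0.21795762]
```

View pics/w1.png

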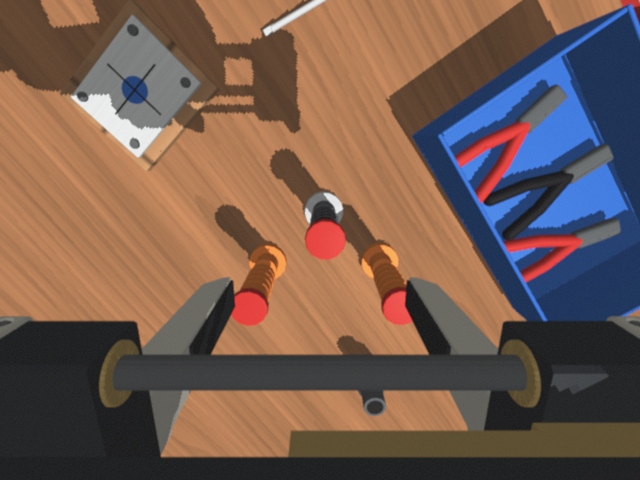

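The wrist view shows the true punch's cap at (325,240), its foot around (323,210), and the orange ones at (250,306) and (398,306), seen in perspective.

Run:
```python
from h import *
d=dict(np.load('/tmp/wrist.npz'))
for u,v in [(325,240),(250,306),(398,306)]: print(world(d,u,v,.122).round(4),world(d,u,v).round(4))
print(world(d,323,211,.01).round(4))
```

```text
[ 0.59   -0.1745  0.122 ] [ 0.59   -0.1744  0.1221]
[ 0.5026 -0.1865  0.122 ] [ 0.502  -0.1869  0.1207]
[ 0.6078 -0.2599  0.122 ] [ 0.6078 -0.26    0.1218]
[ 0.5894 -0.1743  0.01  ]
```

>>> {"method": "apply_moves", "body": {
  "offset": [
    [0.003,-0.0025,-0.03],
    [0.003,-0.0025,-0.06],
    [0.003,-0.0025,-0.09],
    [0.003,-0.0025,-0.12],
    [0.003,-0.0025,-0.152]
  ],
  "dr": [
    [0,0,0],
    [0,0,0],
    [0,0,0],
    [0,0,0],
    [0,0,0]
  ],
  "jaw": [1,1,1,1,1]
}}

```text
time: 2.15
ee_pos: [0.5884, -0.1747, 0.066]
eef_rot: [180.0, -0.0, 54.9]
contact_force: [-0.6, 0.1, 0.3]
gripper_width: 0.0928
gripper_force: 0.0
```

>>> {"method": "apply_moves", "body": {
  "offset": [
    [0,0,0],
    [0,0,0],
    [0,0,0],
    [0,0,0],
    [0,0,0]
  ],
  "dr": [
    [0,0,0],
    [0,0,0],
    [0,0,0],
    [0,0,0],
    [0,0,0]
  ],
  "jaw": [0.6,0.5,0.4,0.3,0.2],
  "force": 30
}}

```text
time: 2.65
ee_pos: [0.5897, -0.1738, 0.0678]
eef_rot: [179.9, -0.0, 55.0]
contact_force: [0.3, 0.5, 0.4]
gripper_width: 0.0577
gripper_force: 0.0
```

>>> {"method": "apply_moves", "body": {
  "offset": [
    [0,0,0],
    [0,0,0],
    [0,0,0],
    [0,0,0],
    [0,0,0]
  ],
  "dr": [
    [0,0,0],
    [0,0,0],
    [0,0,0],
    [0,0,0],
    [0,0,0]
  ],
  "jaw": [0.1,0.1,0.1,0.1,0.1],
  "force": 40
}}

```text
time: 3.15
ee_pos: [0.5893, -0.1736, 0.0667]
eef_rot: [180.0, -0.0, 55.0]
contact_force: [0.8, -0.1, 1.3]
gripper_width: 0.0332
gripper_force: 40.0
```

>>> {"method": "apply_moves", "body": {
  "offset": [
    [0,0,0],
    [0,0,0]
  ],
  "dr": [
    [0,0,0],
    [0,0,0]
  ],
  "jaw": [0.1,0.1]
}}

```text
time: 3.35
ee_pos: [0.5893, -0.1736, 0.0667]
eef_rot: [180.0, -0.0, 55.0]
contact_force: [1.1, 0.3, 1.9]
gripper_width: 0.033
gripper_force: 40.0
```

Run:
```python
from h import *
d=grab('side')
p=np.array(d['pixels'])[80:280,200:460,::-1]
cv2.imwrite('pics/s2.png',cv2.resize(p,None,fx=3,fy=3,interpolation=cv2.INTER_CUBIC))
```

```text
(no output)
```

View pics/s2.png

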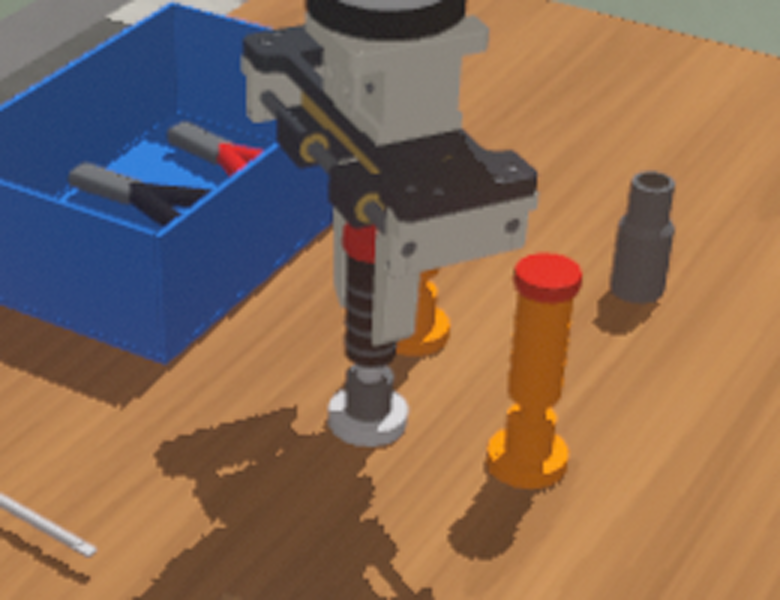

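The zoom shows the fingers either side of the barrel and the punch upright, with its foot at about (368,415). The orange ones are untouched. Next I lift it.

>>> {"method": "apply_moves", "body": {
  "offset": [
    [0,0,0.01],
    [0,0,0.025],
    [0,0,0.045],
    [0,0,0.065],
    [0,0,0.085]
  ],
  "dr": [
    [0,0,0],
    [0,0,0],
    [0,0,0],
    [0,0,0],
    [0,0,0]
  ],
  "jaw": [0.1,0.1,0.1,0.1,0.1]
}}

```text
time: 3.9
ee_pos: [0.5891, -0.1735, 0.1535]
eef_rot: [180.0, -0.0, 55.0]
contact_force: [0.1, -0.8, -3.8]
gripper_width: 0.0329
gripper_force: 40.0
```

>>> {"method": "apply_moves", "body": {
  "offset": [
    [0,0.025,0.02],
    [0,0.06,0.02],
    [0,0.1,0.02],
    [0,0.14,0.02],
    [0,0.18,0.02]
  ],
  "dr": [
    [0,0,0],
    [0,0,0],
    [0,0,0],
    [0,0,0],
    [0,0,0]
  ],
  "jaw": [0.1,0.1,0.1,0.1,0.1]
}}

```text
time: 4.4
ee_pos: [0.5889, 0.0079, 0.1728]
eef_rot: [180.0, -0.0, 55.0]
contact_force: [0.8, 0.8, -3.1]
gripper_width: 0.0328
gripper_force: 40.0
```

>>> {"method": "apply_moves", "body": {
  "offset": [
    [-0.005,0.04,0],
    [-0.01,0.08,0],
    [-0.015,0.12,0],
    [-0.02,0.16,0],
    [-0.022,0.19,0]
  ],
  "dr": [
    [0,0,0],
    [0,0,0],
    [0,0,0],
    [0,0,0],
    [0,0,0]
  ],
  "jaw": [0.1,0.1,0.1,0.1,0.1]
}}

```text
time: 4.9
ee_pos: [0.5664, 0.1986, 0.1728]
eef_rot: [180.0, -0.0, 55.1]
contact_force: [0.5, -1.2, -3.8]
gripper_width: 0.0326
gripper_force: 40.0
```

>>> {"method": "apply_moves", "body": {
  "offset": [
    [0,0.02,-0.02],
    [0,0.035,-0.04],
    [0,0.042,-0.05],
    [0,0.042,-0.05],
    [0,0.042,-0.05]
  ],
  "dr": [
    [0,0,0],
    [0,0,0],
    [0,0,0],
    [0,0,0],
    [0,0,0]
  ],
  "jaw": [0.1,0.1,0.1,0.1,0.1]
}}

```text
time: 5.4
ee_pos: [0.5675, 0.2379, 0.1226]
eef_rot: [180.0, -0.0, 55.0]
contact_force: [1.1, -0.5, -3.0]
gripper_width: 0.0329
gripper_force: 40.0
```

Run:
```python
from h import *
print(manip.read_state()['ee_pos'])
a=grab('side','s3.png');b=grab('wrist','w3.png');c=grab('top','t3.png')
f=lambda d,x,y,w,h,k:cv2.resize(np.array(d['pixels'])[y:y+h,x:x+w,::-1],None,fx=k,fy=k,interpolation=cv2.INTER_CUBIC)
cv2.imwrite('pics/c3.png',np.hstack([f(a,60,200,200,280,2),cv2.resize(f(b,0,0,640,480,1),(400,300)) if 0 else f(b,220,100,200,280,2)]))
```

```text
[0.56754557 0.23790077 0.12257982]
```

View pics/c3.png

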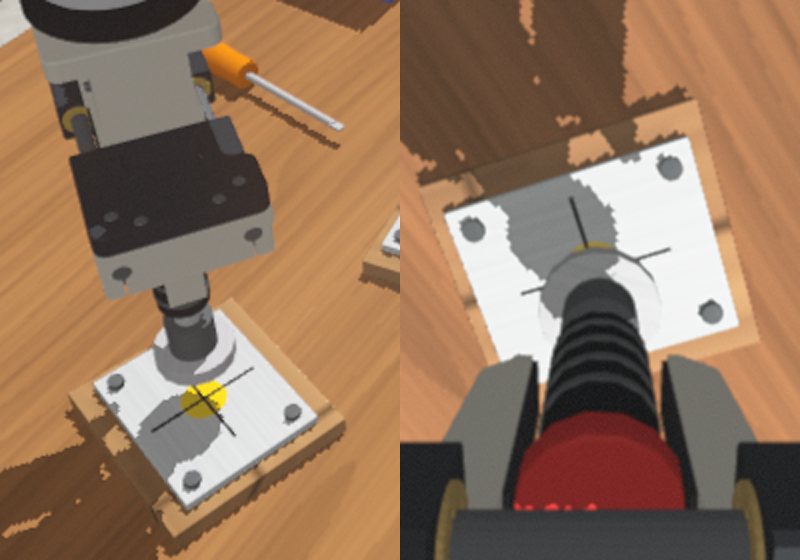

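The left half (side) shows the punch hanging upright above the blank with the spot at side pixel (162.5,398.5). The right half (wrist) shows the foot spanning u 289–350.5 with its top edge at v 223.5, and the lines crossing at about (317,236).

Run:
```python
from h import *
a=dict(np.load('/tmp/side.npz'));b=dict(np.load('/tmp/wrist.npz'))
print('spot w',world(b,317.2,235.7,.018),'side',world(a,162.5,398.5,.018))
t=np.linspace(0,2*np.pi,200)
for n,d in (('w',b),('s',a)):
  for z in (.056,.066):
    P=np.c_[.5675+.022*np.cos(t),.2382+.022*np.sin(t),0*t+z]
    q=cv2.projectPoints(P,d['rvec'],d['tvec'],d['camera_matrix'],None)[0][:,0]
    print(n,z,q.min(0).round(1),q.max(0).round(1))
# foot in depth clouds: points z .04-.07 near tool
for n,d in (('w',b),('s',a)):
  v,u=np.mgrid[0:480,0:640];K=d['camera_matrix'];R=cv2.Rodrigues(d['rvec'])[0]
  Z=d['z_map'];X=np.stack([(u-K[0,2])/K[0,0]*Z,(v-K[1,2])/K[1,1]*Z,Z],-1)-d['tvec'].ravel()
  W=X@R
  m=(Z>0)&(abs(W[...,0]-.5675)<.06)&(abs(W[...,1]-.238)<.06)
  f=m&(W[...,2]>.04)&(W[...,2]<.075)
  p=W[f];print(n,f.sum(),'px',u[f].min(),u[f].max(),v[f].min(),v[f].max(),'z',np.percentile(p[:,2],[1,50,99]).round(4),p.min(0).round(4),p.max(0).round(4))
```

```text
spot w [0.56730552 0.23850801 0.018     ] side [0.56741489 0.23860802 0.018     ]
w 0.056 [287.3 221.3] [347.5 278.3]
w 0.066 [286.  224.8] [348.6 283.9]
s 0.056 [137.3 361.4] [178.3 393.7]
s 0.066 [135.8 355.6] [177.2 387.9]
w 1520 px 289 350 223 273 z [0.0578 0.0657 0.0743] [0.5466 0.2165 0.0568] [0.5902 0.2589 0.0749]
s 826 px 136 177 357 392 z [0.0567 0.0657 0.0746] [0.5458 0.2163 0.055 ] [0.5901 0.2604 0.075 ]
```

Foot centre and spot agree to within about 1 mm, so I'm lowering.

>>> {"method": "apply_moves", "body": {
  "offset": [
    [0,0.0005,-0.01],
    [0,0.0005,-0.02],
    [0,0.0005,-0.028],
    [0,0.0005,-0.033],
    [0,0.0005,-0.033]
  ],
  "dr": [
    [0,0,0],
    [0,0,0],
    [0,0,0],
    [0,0,0],
    [0,0,0]
  ],
  "jaw": [0.1,0.1,0.1,0.1,0.1],
  "force": 55
}}

```text
time: 6.05
ee_pos: [0.5667, 0.2387, 0.0875]
eef_rot: [-179.9, 0.1, 55.0]
contact_force: [0.3, -0.1, -4.6]
gripper_width: 0.0324
gripper_force: 55.0
```

>>> {"method": "apply_moves", "body": {
  "offset": [
    [0,0,-0.002],
    [0,0,-0.004],
    [0,0,-0.006],
    [0,0,-0.007],
    [0,0,-0.007]
  ],
  "dr": [
    [0,0,0],
    [0,0,0],
    [0,0,0],
    [0,0,0],
    [0,0,0]
  ],
  "jaw": [0.1,0.1,0.1,0.1,0.1]
}}

```text
time: 6.55
ee_pos: [0.5678, 0.2392, 0.0827]
eef_rot: [179.9, -0.1, 55.0]
contact_force: [-2.1, 0.1, 6.1]
gripper_width: 0.0326
gripper_force: 55.0
```

>>> {"method": "apply_moves", "body": {
  "offset": [
    [0,0,-0.002],
    [0,0,-0.004],
    [0,0,-0.006],
    [0,0,-0.006],
    [0,0,-0.006]
  ],
  "dr": [
    [0,0,0],
    [0,0,0],
    [0,0,0],
    [0,0,0],
    [0,0,0]
  ],
  "jaw": [0.1,0.1,0.1,0.1,0.1]
}}

```text
time: 7.05
ee_pos: [0.5681, 0.2394, 0.0777]
eef_rot: [179.9, -0.1, 55.0]
contact_force: [-3.7, -0.9, 13.5]
gripper_width: 0.0328
gripper_force: 55.0
```

>>> {"method": "apply_moves", "body": {
  "offset": [
    [0,0,-0.001],
    [0,0,-0.002],
    [0,0,-0.003],
    [0,0,-0.003],
    [0,0,-0.003]
  ],
  "dr": [
    [0,0,0],
    [0,0,0],
    [0,0,0],
    [0,0,0],
    [0,0,0]
  ],
  "jaw": [0.1,0.1,0.1,0.1,0.1]
}}

```text
time: 7.55
ee_pos: [0.5679, 0.2392, 0.0741]
eef_rot: [179.9, -0.1, 55.0]
contact_force: [-1.6, -0.0, 8.0]
gripper_width: 0.0324
gripper_force: 55.0
```

>>> {"method": "apply_moves", "body": {
  "offset": [
    [0,0,-0.001],
    [0,0,-0.002],
    [0,0,-0.002]
  ],
  "dr": [
    [0,0,0],
    [0,0,0],
    [0,0,0]
  ],
  "jaw": [0.1,0.1,0.1]
}}

```text
time: 7.85
ee_pos: [0.5682, 0.2394, 0.0727]
eef_rot: [179.9, -0.1, 55.0]
contact_force: [-4.5, -1.0, 12.9]
gripper_width: 0.0325
gripper_force: 55.0
```

>>> {"method": "apply_moves", "body": {
  "offset": [
    [0,0,-0.001],
    [0,0,-0.002],
    [0,0,-0.002]
  ],
  "dr": [
    [0,0,0],
    [0,0,0],
    [0,0,0]
  ],
  "jaw": [0.1,0.1,0.1]
}}

```text
time: 8.15
ee_pos: [0.569, 0.2399, 0.0726]
eef_rot: [179.8, -0.3, 55.0]
contact_force: [-7.6, -0.5, 29.4]
gripper_width: 0.0326
gripper_force: 55.0
```

Run:
```python
from h import *
s=manip.read_state();print(s['ee_pos'],s['contact_force'])
a=grab('side');b=grab('wrist')
f=lambda d,x,y,w,h,k:cv2.resize(np.array(d['pixels'])[y:y+h,x:x+w,::-1],None,fx=k,fy=k,interpolation=cv2.INTER_CUBIC)
cv2.imwrite('pics/c4.png',np.hstack([f(a,90,280,133,150,3),f(b,250,180,133,150,3)]))
```

```text
[0.56901186 0.23990164 0.07258341] [-7.57843294 -0.50196033 29.44002933]
```

View pics/c4.png

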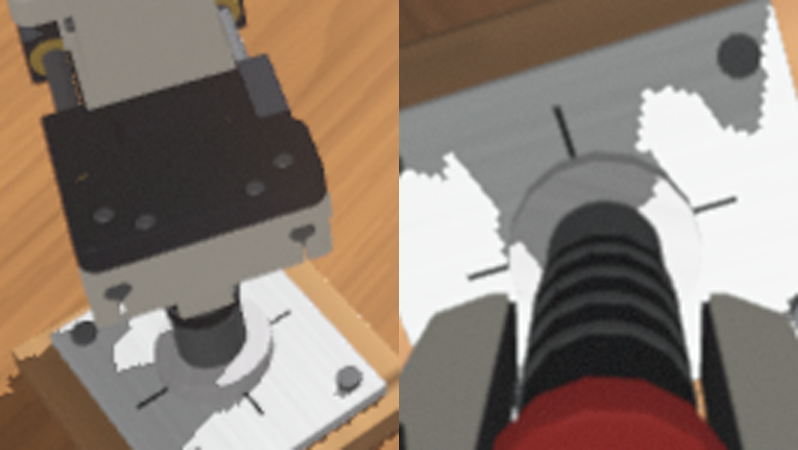

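The pictures show the rod hidden and the barrel down on the sleeve, with the foot centred on the lines. The force climbed to 29 N after 12 mm of travel, so it snapped and is at the hard stop. Now I ease up and release.

>>> {"method": "apply_moves", "body": {
  "offset": [
    [0,0,0.003],
    [0,0,0.006],
    [0,0,0.009],
    [0,0,0.012],
    [0,0,0.0135]
  ],
  "dr": [
    [0,0,0],
    [0,0,0],
    [0,0,0],
    [0,0,0],
    [0,0,0]
  ],
  "jaw": [0.1,0.1,0.1,0.1,0.1]
}}

```text
time: 8.75
ee_pos: [0.5679, 0.2393, 0.0837]
eef_rot: [179.9, -0.1, 55.0]
contact_force: [-1.5, -0.4, 4.4]
gripper_width: 0.0324
gripper_force: 55.0
```

>>> {"method": "apply_moves", "body": {
  "offset": [
    [0,0,0],
    [0,0,0]
  ],
  "dr": [
    [0,0,0],
    [0,0,0]
  ],
  "jaw": [0.1,0.1]
}}

```text
time: 8.95
ee_pos: [0.5678, 0.2392, 0.0834]
eef_rot: [179.9, -0.1, 55.0]
contact_force: [-1.2, -0.0, 5.8]
gripper_width: 0.0328
gripper_force: 55.0
```

Slightly pressed still; up 1.5 mm more, then open gently.

>>> {"method": "apply_moves", "body": {
  "offset": [
    [0,0,0.001],
    [0,0,0.001],
    [0,0,0.001],
    [0,0,0.001],
    [0,0,0.001]
  ],
  "dr": [
    [0,0,0],
    [0,0,0],
    [0,0,0],
    [0,0,0],
    [0,0,0]
  ],
  "jaw": [0.1,0.1,0.1,0.4,0.5],
  "force": 20
}}

```text
time: 9.45
ee_pos: [0.5671, 0.2388, 0.0829]
eef_rot: [-180.0, 0.0, 55.0]
contact_force: [-0.1, 0.2, -0.8]
gripper_width: 0.0409
gripper_force: 0.0
```

>>> {"method": "apply_moves", "body": {
  "offset": [
    [0,0,0],
    [0,0,0],
    [0,0,0],
    [0,0,0],
    [0,0,0]
  ],
  "dr": [
    [0,0,0],
    [0,0,0],
    [0,0,0],
    [0,0,0],
    [0,0,0]
  ],
  "jaw": [0.7,0.9,1,1,1]
}}

```text
time: 9.95
ee_pos: [0.5672, 0.2389, 0.0831]
eef_rot: [-180.0, 0.0, 55.0]
contact_force: [0.8, 0.4, -0.3]
gripper_width: 0.0804
gripper_force: 0.0
```

>>> {"method": "apply_moves", "body": {
  "offset": [
    [0,0,0],
    [0,0,0],
    [0,0,0],
    [0,0,0],
    [0,0,0]
  ],
  "dr": [
    [0,0,0],
    [0,0,0],
    [0,0,0],
    [0,0,0],
    [0,0,0]
  ],
  "jaw": [1,1,1,1,1]
}}

```text
time: 10.45
ee_pos: [0.5672, 0.2389, 0.0831]
eef_rot: [180.0, -0.0, 55.0]
contact_force: [-0.1, 0.4, -0.4]
gripper_width: 0.093
gripper_force: 0.0
```

>>> {"method": "apply_moves", "body": {
  "offset": [
    [0,0,0.02],
    [0,0,0.05],
    [0,0,0.08],
    [0,0,0.11],
    [0,0,0.14]
  ],
  "dr": [
    [0,0,0],
    [0,0,0],
    [0,0,0],
    [0,0,0],
    [0,0,0]
  ],
  "jaw": [1,1,1,1,1]
}}

```text
time: 10.95
ee_pos: [0.567, 0.2388, 0.2244]
eef_rot: [-180.0, -0.0, 55.0]
contact_force: [-1.1, -0.1, -0.5]
gripper_width: 0.0931
gripper_force: 0.0
```

>>> {"method": "apply_moves", "body": {
  "offset": [
    [0,-0.03,0.02],
    [0,-0.07,0.03],
    [0,-0.11,0.03],
    [0,-0.15,0.03],
    [0,-0.15,0.03]
  ],
  "dr": [
    [0,0,0],
    [0,0,0],
    [0,0,0],
    [0,0,0],
    [0,0,0]
  ],
  "jaw": [1,1,1,1,1]
}}

```text
time: 11.45
ee_pos: [0.5672, 0.0852, 0.2533]
eef_rot: [180.0, 0.0, 54.8]
contact_force: [-0.0, 0.1, 0.3]
gripper_width: 0.093
gripper_force: 0.0
```

Run:
```python
from h import *
a=grab('side');b=grab('top')
f=lambda d,x,y,w,h,k:cv2.resize(np.array(d['pixels'])[y:y+h,x:x+w,::-1],None,fx=k,fy=k,interpolation=cv2.INTER_CUBIC)
cv2.imwrite('pics/c5.png',np.hstack([f(a,90,250,133,200,3),f(b,110,140,133,200,3)]))
for n,d in (('s',a),('t',b)):
  v,u=np.mgrid[0:480,0:640];K=np.array(d['camera_matrix']);R=cv2.Rodrigues(np.array(d['rvec']))[0]
  Z=d['z_map'];W=(np.stack([(u-K[0,2])/K[0,0]*Z,(v-K[1,2])/K[1,1]*Z,Z],-1)-np.array(d['tvec']).ravel())@R
  m=(Z>0)&(np.hypot(W[...,0]-.5675,W[...,1]-.2385)<.04)&(W[...,2]>.125)&(W[...,2]<.16)
  p=W[m];print(n,m.sum(),((p.min(0)+p.max(0))/2).round(4),p[:,2].max())
```

```text
s 862 [0.5676 0.2399 0.1336] 0.14208488292145607
t 139 [0.5601 0.239  0.1396] 0.14291126102375964
```

View pics/c5.png

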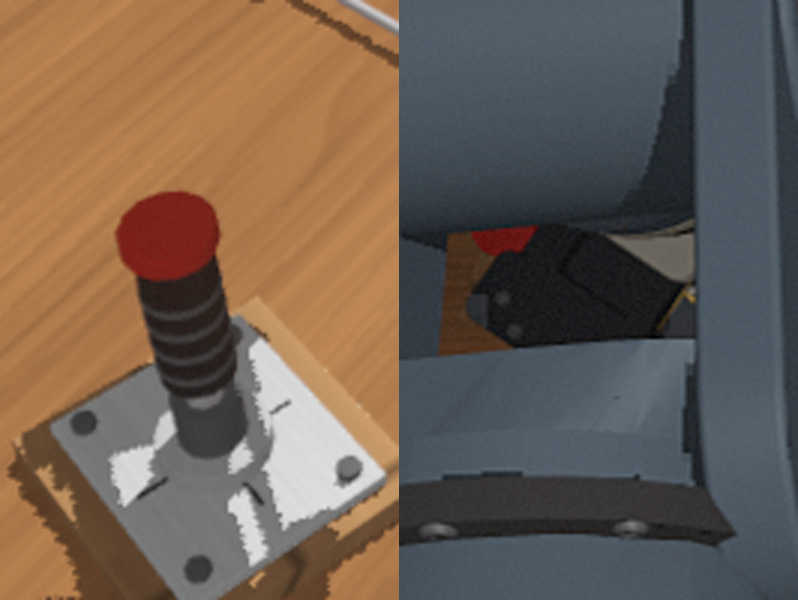

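The side view shows the punch standing upright on the crossed lines with the barrel up. Its cap top is at z ≈ 0.140 and its cap centre is within about 1.5 mm of the spot. The robot is clear of it.

```bash
python3 -c "
from cell import manip
print(manip.job_done())"
```

```text
the job is handed in; nothing more can be done
None
```

The punch was snapped on the yellow spot, its barrel sprang back up, and it is standing there released about 1.5 mm from the spot's centre; I handed the job in after about 11.5 s, and no verdict was returned.

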